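# Hold a sample carrier flush on the sloped stage of an analyser stand

### The job

Swing the magnifier out from over the sloped stage by its knob, about a quarter turn counter-clockwise seen from above, round to its end stop away from the robot. Then pick up the flat sample carrier by its upright fin, tilt it to match the slope of the stage face, feel it go flush, and press it gently against the sprung face, centred and square, so that the spring gives a little. Leave the jar, the block and the weight alone, and finish while still gripping the carrier and holding it flush on the face: do not let go.

Things in the scene. Friction and masses are not known exactly. Their poses are not given: they have to be found in the camera images.
- magnifier (a joint): swing of the stiff magnifier arm about its upright post (rad): at 0 its lens hangs right over the stage; it grows as the arm swings counter-clockwise seen from above, end stop at 1.6 (and one at -0.5 the other way); it stays where it is left (about 0.2 N m to turn it)
- magnifier_hinge (a point): point on the magnifier arm's vertical axis, at mid height of its bar (198 mm above the table), on a steel post 100 mm behind (up-slope of) the stage centre. From it run a level white bar, 12 mm high, and a white lens ring, outer diameter 81 mm, 16 mm high, centred 128 mm from the axis
- magnifier_knob (a point): centre of the top of the black upright knob, a cylinder of 16 mm diameter standing 42 mm tall on the magnifier's bar, 68 mm from the hinge axis towards the lens, top 246 mm above the table; it rides round with the arm. Pinch it from above
- stage: aluminium face plate 92 x 80 x 8 mm, clamped at a slope of 11 to 29 degrees, which it keeps. Origin: centre of its upper face, 75 mm above the table, marked by a 30 mm round black window. z: outward normal, leaning to the robot's right; x: straight up the slope (92 mm side); y: level. Sprung: pressed along its normal it sinks 1 mm per 2 N, at most 6 mm, then is rigid
- carrier: loose sample carrier, about 0.12 kg, flat on the table: steel plate 70 x 56 x 6 mm with an upright grey fin in its middle, 30 mm long (along x), 12 mm thick (along y), its top 48 mm above the plate's underside. Origin: centre of the underside; z: up; x: along the 70 mm side; y: across the fin. On the stage its 70 mm side lies along the slope (either way round)
- jar: bystander: glass jar with cork-coloured cap, 54 mm diameter, 85 mm tall, origin at the centre of its underside
- block: bystander: white block 70 x 120 x 40 mm, origin at the centre of its underside
- weight: bystander: brass weight with a small head, 38 mm diameter, 50 mm tall, origin at the centre of its underside
Things that resemble listed ones, but are neither listed nor needed, are in the scene too. Of the things that look like the part that bears magnifier, the larger one is meant. What is shaped like the carrier but green is not meant.

How it is judged:
By the outcome, as a careful person would: the job done as asked, in the order asked, and still so for the second after the job is handed in, while the arm keeps its last pose, push and grip.
It also fails if it takes over 61 s, if anything falls off the work surface, if the arm or the gripper's body presses on something with over 40 N, if the wrist force passes 120 N, or if a joint passes its speed limit or range.

### The arm

A 7-joint arm with a two-finger parallel gripper is mounted at the origin on the work surface. World frame = base frame: x ahead of the robot, y to its left, z up, the work surface at z = 0. Lengths are in m, angles in rad, forces in N, time in s.
With the tool pointing down it reaches from about 0.4 to 0.875 m from the base axis. Payload 19.3 kg.
Tool frame: the origin (TCP) lies midway between the tips of the shut fingers; the grasp point (between the pads) lies 19 mm behind it; z points along the fingers, y is the direction in which the jaws open and shut (so a half turn about z gives the same grasp; the last joint's range is limited). The gripper opens to 85 mm and grips with 20 to 120 N. Pads are 22 mm wide; open, the fingers measure 114 mm over their backs; the gripper's body (76 mm by 85 mm) begins 54 mm behind the grasp point. The pads swing forward as they close: fully open they stand 13 mm farther back than shut.
Start: joints at [-1.302, 0.521, -0.036, 1.599, 0.021, 1.021, -0.113], TCP at [0.208, 0.589, 0.231] pointing down, gripper open.
Joint ranges: [-2.91, 2.91], [-0.3, 2.13], [-1.5, 1.42], [0.17, 2.43], [-1.26, 4.41], [0.16, 1.93], [-2.52, 2.52]. Speed limits (rad/s): [1.89, 1.89, 2.39, 2.39, 3.01, 3.01, 3.01].

### API

Orientations are given as [roll, pitch, yaw] about the fixed x, y, z axes, in that order (R = Rz(yaw) Ry(pitch) Rx(roll)).
In Python, from workcell import bot, eyes gives the robot as it stands. The module is installed in compiled form; this text tells all that it offers.
- The arm moves only by the shell command python3 -m jog 'ROWS' [FORCE]. ROWS is JSON, a list of rows, each an object with "delta_pos": the shift along the world's x, y, z in mm, a list of three; "spin": the turn about the world's z in rad; "claw": the closure, from 0 (fully open) to 1 (shut). In form: [{"delta_pos": [tx, ty, tz], "spin": spin, "claw": claw}, ...]. A call has 1 to 8 rows; each row is the pose to reach, as a shift and turn from the pose measured when the call began; what a row does not reach only later rows make up. A row lasts 1/10 s, in which the tool goes at most 50 mm and 8.59 degrees, less where a joint would pass 70% of its speed; a pose out of reach is approached as far as the arm can. A call with a gripper value outside its range is refused whole. The fingers move at their own pace and stop on an object; FORCE is the grip in N (left out, the last holds). Time passes only in rows, so rows that repeat a pose let the fingers close. It gives the time, the measured TCP pose, the force and the opening at its end, in the units of the state.
- bot.observe(): the state, without advancing time (a new reading comes with each control period).
- eyes.grab_frame(name): name is "scene" or "top"; returns the picture (420x560x3 uint8, blue, green, red); there is no depth.
- eyes.camera_params(name): a dict with "fx", "fy", "cx", "cy" (pixels), "origin" and "attitude" of the camera in the world. Camera axes: x right, y up, looking along -z (the intrinsics and any distortion apply to the point x, -y, -z); pixel columns grow to the right and rows downward; lengths in m; the calibration is good to about 2 mm. A picture is of the moment at which its call begins. camera_params takes no time and is no camera call.
- bot.job_done(): hands the job in, once; it reports no verdict.
The state is a dict: "clock": time; "qpos": joint angles; "qd": joint speeds; "joint_efforts": joint torques, N m; "position": TCP position; "tool_rot": TCP orientation; "force": force on the tool from outside, world axes, zero at the start; "moment": the same for the moment, N m; "grip_width": finger opening in m.
Only numpy, scipy, OpenCV 4.12 (cv2) and the standard library are available. Lean on these libraries where they do the work, as an engineer would, in place of code of your own. Each camera call takes 0.05 s, during which the arm holds its last target. There are 200 camera calls.

## Working session

There is one attempt and no reset: what is moved stays moved. The work goes in short steps, Python scripts to look and compute and a shell command to move; the robot and the scene stay as the last step left them, time stands still between calls to the robot, and variables do not carry over. Pictures are saved under pics/ and viewed, about 8 in all and at most 12, crops included, and the job is handed in when it is done.

```bash
mkdir -p pics
cat > h.py <<'E'
import numpy as np, cv2
from workcell import bot, eyes
from scipy.spatial.transform import Rotation as Rn
def R(att): 
    a=np.array(att,float)
    return a if a.shape==(3,3) else Rn.from_euler('xyz',a).as_matrix() if a.size==3 else Rn.from_quat(a).as_matrix()
def ray(c,u,v):
    K=np.array([[c['fx'],0,c['cx']],[0,c['fy'],c['cy']],[0,0,1.]])
    d=np.array(c.get('distortion',np.zeros(5)),float)
    x,y=cv2.undistortPoints(np.array([[[u,v]]],float),K,d)[0,0]
    return np.array(c['origin']),R(c['attitude'])@np.array([x,-y,-1.])
def onz(c,u,v,z):
    o,d=ray(c,u,v); return o+d*(z-o[2])/d[2]
def proj(c,p):
    q=R(c['attitude']).T@(np.array(p)-np.array(c['origin']))
    return c['cx']+c['fx']*q[0]/-q[2], c['cy']-c['fy']*q[1]/-q[2]
def tri(c1,p1,c2,p2):
    o,d=ray(c1,*p1);q,e=ray(c2,*p2)
    s=np.linalg.lstsq(np.c_[d,-e],q-o,rcond=None)[0]
    a,b=o+s[0]*d,q+s[1]*e
    return (a+b)/2,np.linalg.norm(a-b)
E
python3 - <<'E'
from h import *
for n in('scene','top'):
    im=eyes.grab_frame(n); cv2.imwrite(f'pics/{n}0.png',cv2.resize(im,(784,588),interpolation=cv2.INTER_CUBIC)); cv2.imwrite(f'pics/raw_{n}0.png',im)
    print(n,eyes.camera_params(n))
print(bot.observe())
E
```

```text
scene {'fx': 383.79929375756296, 'fy': 383.79929375756296, 'cx': 280.31794606674583, 'cy': 205.5842848186055, 'origin': array([1.11838251, 0.53437256, 0.63258362]), 'attitude': array([ 1.01209243e+00, -1.21269265e-03,  2.27553023e+00])}
top {'fx': 409.0974216907219, 'fy': 409.0974216907219, 'cx': 280.3178746059598, 'cy': 211.1809077048776, 'origin': array([0.31113313, 0.05145478, 1.15844913]), 'attitude': array([ 0.20654759, -0.00458967, -1.57802864])}
{'clock': 0.1, 'qpos': array([-1.30225694,  0.52198067, -0.03631341,  1.59992073,  0.02118431,
        1.02109899, -0.11280941]), 'qd': array([-0.00027645, -0.0017465 , -0.00143424, -0.00155645, -0.0006732 ,
        0.00032642, -0.00038887]), 'joint_efforts': array([ 4.57809510e-03, -9.28482628e+01,  1.98494196e+00, -3.70534301e+01,
        1.82867248e-02,  5.33145139e-03,  5.83822884e-05]), 'position': array([0.20762468, 0.58919822, 0.23077791]), 'tool_rot': array([-3.14057129e+00,  6.43856539e-05,  2.80281200e+00]), 'force': array([ 0.07360653, -0.00809754,  0.74477729]), 'moment': array([-0.0156167 , -0.00088356, -0.0170471 ]), 'grip_width': 0.08532674565535066}
```

View pics/scene0.png

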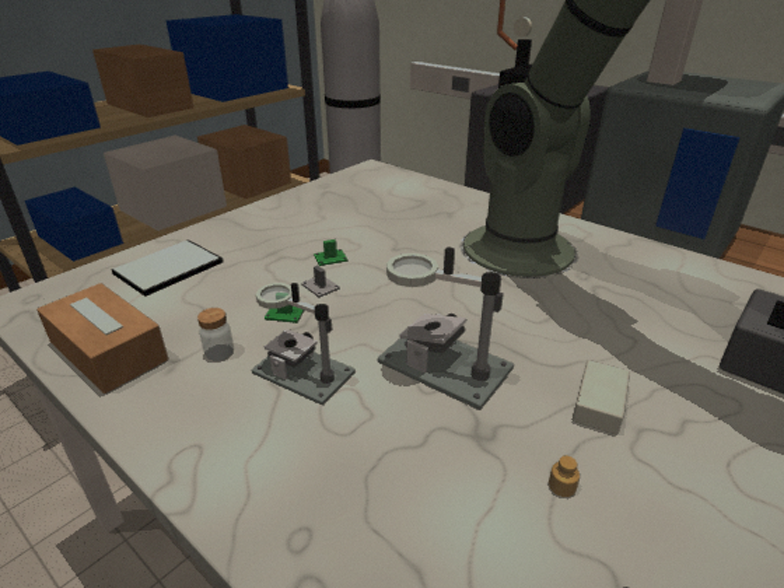

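View pics/top0.png

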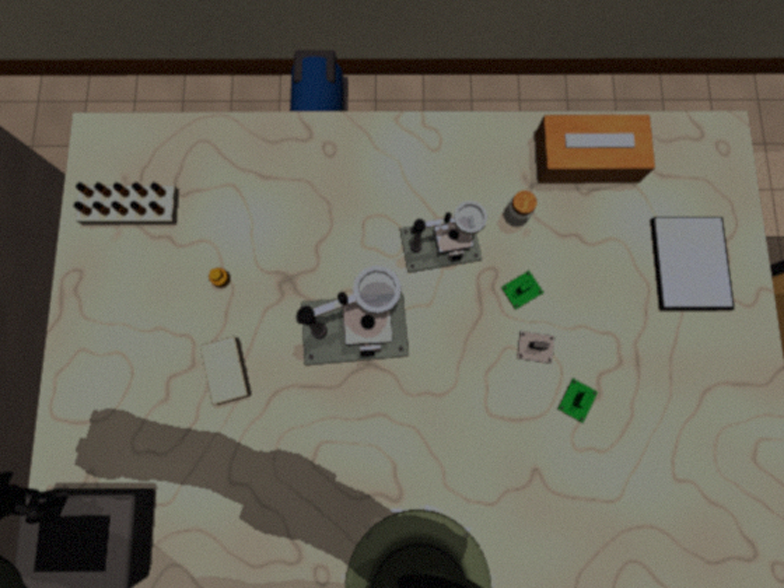

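The two pictures show the candidates:
- **Magnifier stands:** a large one (top ~(355,328), scene ~(445,330)) and a small one (top ~(440,240), scene ~(305,345)). The larger is meant.
- **Carriers:** a grey one (top ~(536,346), scene ~(320,283)) and two green ones (top (522,289) and (578,400)). The grey one is meant.

I'll confirm this with an enlarged composite crop.

Run:
```python
import cv2,numpy as np
t=cv2.imread('pics/raw_top0.png');s=cv2.imread('pics/raw_scene0.png')
def crop(im,x,y,w,h,k):return cv2.resize(im[y:y+h,x:x+w],None,fx=k,fy=k,interpolation=cv2.INTER_CUBIC)
a=crop(t,205,185,100,75,4);b=crop(t,355,225,50,37.5.__int__()+0,8)
c=crop(s,265,170,110,100,4)[:, :400] if 0 else crop(s,270,172,100,75+40,4)[:300]
d=crop(s,205,175,50,38,8)
f=lambda i:cv2.resize(i,(400,300))
o=np.vstack([np.hstack([f(a),f(b)]),np.hstack([f(crop(s,268,172,100,75)if 0 else crop(s,268,172,112,118,4)),f(d)])])
cv2.imwrite('pics/crop1.png',o)
```

```text
(no output)
```

View pics/crop1.png

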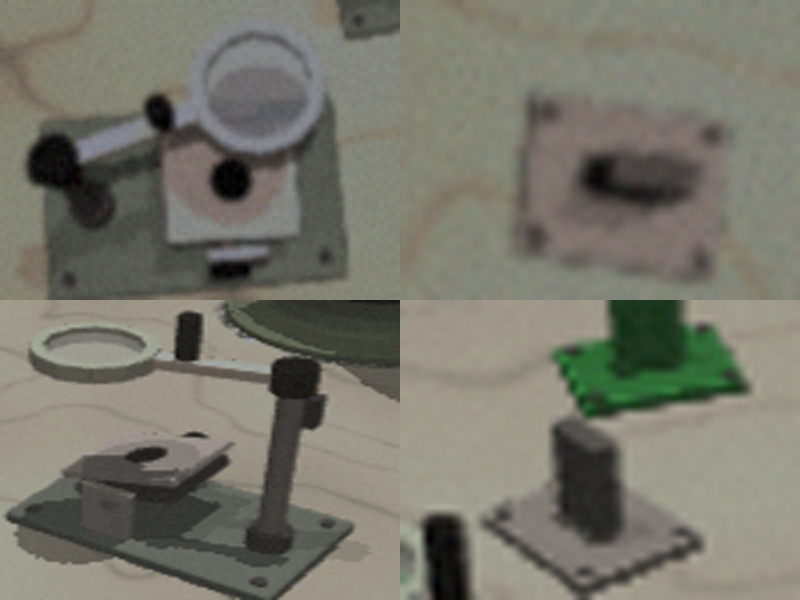

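Run:
```python
from h import *
T=eyes.camera_params('top');S=eyes.camera_params('scene')
a=lambda x,y:(205+x/4,185+y/4); b=lambda x,y:(355+(x-400)/8,225+y/8.108)
c=lambda x,y:(268+x*.28,172+(y-300)*.3933); d=lambda x,y:(205+(x-400)/8,175+(y-300)*.1267)
P=lambda n,v:print(n,np.round(v,4))
kt=a(157,106)
P('knob z',onz(T,*kt,.246)); P('knob tri',np.r_[tri(T,kt,S,c(189,315))])if 0 else print('knob tri',tri(T,kt,S,c(189,315)))
w=a(231,179);P('win z',onz(T,*w,.075));print(tri(T,w,S,c(147,456)))
P('hub .205',onz(T,*a(54,160),.205)); P('post foot',onz(T,*a(92,208),.02))
print('hi-near',tri(T,a(168,243),S,c(235,445)));print('lo-near',tri(T,a(300,235),S,c(100,437)))
cs=[onz(T,*b(*q),.006) for q in((530,92),(727,122),(710,278),(518,255))]
P('car',cs);P('cen',np.mean(cs,0))
P('lens',onz(T,*a(258,88),.198))
print('fin',tri(T,b(650,170),S,d(585,428)))
# blob-based carrier check
t=cv2.imread('pics/raw_top0.png')
```

```text
knob z [0.5021 0.128  0.246 ]
knob tri (array([0.5027566 , 0.12740001, 0.24492266]), np.float64(0.0017250367773513956))
win z [0.4876 0.0923 0.075 ]
(array([0.48791448, 0.09242995, 0.07265363]), np.float64(0.0001280970205740665))
hub .205 [0.4784 0.1919 0.205 ]
post foot [0.4766 0.1918 0.02  ]
hi-near (array([0.44372836, 0.1341307 , 0.0811354 ]), np.float64(0.0012235000479305302))
lo-near (array([0.45746795, 0.03887143, 0.05317271]), np.float64(0.0178691080257781))
car [[ 0.4778 -0.2137  0.006 ]
 [ 0.4668 -0.2832  0.006 ]
 [ 0.4123 -0.2736  0.006 ]
 [ 0.4208 -0.2065  0.006 ]]
cen [ 0.4444 -0.2442  0.006 ]
lens [0.5228 0.0715 0.198 ]
fin (array([ 0.44573333, -0.24451216,  0.04804574]), np.float64(0.0022584876226882425))
```

Picture 3 confirms it. The large stand has its window at crop (231,179) and its knob at (157,106). The grey carrier's fin is at (650,170). By triangulation the knob is at (0.502,0.128), the hinge at about (0.478,0.192), the stage centre at (0.488,0.092) and the carrier at (0.445,-0.244). The arm starts at about 0.26 rad. I'm going to the knob with the jaws tangential to the swing.

```bash
python3 -m jog '[{"delta_pos":[0,0,50],"spin":-0.1,"claw":0},{"delta_pos":[20,-30,100],"spin":-0.2,"claw":0},{"delta_pos":[45,-70,100],"spin":-0.3,"claw":0},{"delta_pos":[70,-110,100],"spin":-0.45,"claw":0},{"delta_pos":[95,-150,100],"spin":-0.6,"claw":0},{"delta_pos":[120,-190,100],"spin":-0.7,"claw":0},{"delta_pos":[145,-230,100],"spin":-0.8,"claw":0},{"delta_pos":[170,-270,100],"spin":-0.87,"claw":0}]'
python3 - <<'E'
from h import *
s=bot.observe();print(s['qpos'].round(2),(np.array([.5025,.1278,.33])-s['position'])*1000, s['tool_rot'])
E
```

```text
clock: 0.9
position: [0.3782, 0.3174, 0.3308]
tool_rot: [-3.14, -0.0, 1.929]
force: [1.5, 1.4, -0.4]
grip_width: 0.0853
[-1.03  0.21  0.26  1.81 -0.06  1.13 -0.4 ] [ 124.30174772 -189.56050679   -0.76137522] [-3.14046643e+00 -7.34195909e-05  1.92882547e+00]
```

```bash
python3 -m jog '[{"delta_pos":[25,-38,0],"spin":0,"claw":0},{"delta_pos":[50,-76,0],"spin":0,"claw":0},{"delta_pos":[75,-114,0],"spin":0,"claw":0},{"delta_pos":[100,-152,0],"spin":0,"claw":0.3},{"delta_pos":[124,-190,0],"spin":0,"claw":0.4},{"delta_pos":[124,-190,-20],"spin":0,"claw":0.4},{"delta_pos":[124,-190,-40],"spin":0,"claw":0.4},{"delta_pos":[124,-190,-40],"spin":0,"claw":0.4}]' 40
python3 - <<'E'
from h import *
o=[]
for n,(x,y,w,h) in dict(top=(205,170,100,100),scene=(260,130,120,120)).items():
    im=eyes.grab_frame(n);o.append(cv2.resize(im[y:y+h,x:x+w],(400,400),interpolation=cv2.INTER_CUBIC))
cv2.imwrite('pics/k1.png',np.hstack(o))
s=bot.observe();print(s['qpos'].round(2),(np.array([.5025,.1278,.213])-s['position'])*1000, s['tool_rot'],s['grip_width'])
E
```

```text
clock: 1.7
position: [0.5012, 0.1268, 0.2887]
tool_rot: [-3.137, 0.0, 1.928]
force: [0.1, 0.7, 0.4]
grip_width: 0.0515
[-0.67  0.3   0.39  1.82 -0.13  1.05  0.13] [  0.34135851   0.40073637 -78.08523202] [-3.13996134e+00  2.87976713e-05  1.92888153e+00] 0.051407064639133665
```

View pics/k1.png

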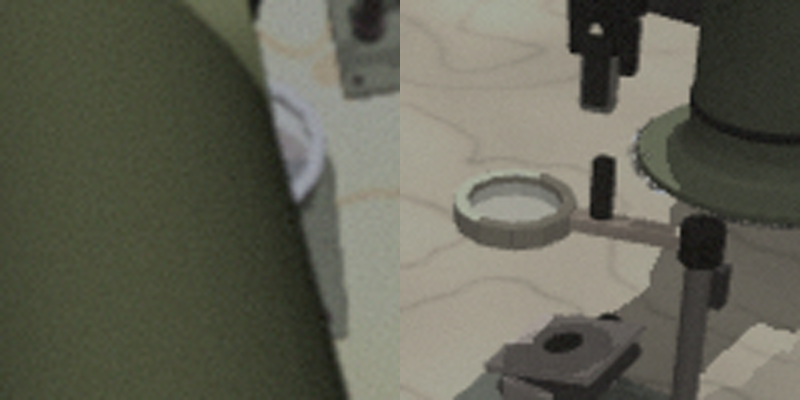

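The scene crop shows the fingers at (600,90) directly above the knob at (602,170); the arm hides the top view. I'll descend and pinch.

```bash
python3 -m jog '[{"delta_pos":[0,0,-30],"spin":0,"claw":0.4},{"delta_pos":[0,0,-60],"spin":0,"claw":0.4},{"delta_pos":[0,0,-75],"spin":0,"claw":0.4},{"delta_pos":[0,0,-75],"spin":0,"claw":1},{"delta_pos":[0,0,-75],"spin":0,"claw":1},{"delta_pos":[0,0,-75],"spin":0,"claw":1},{"delta_pos":[0,0,-75],"spin":0,"claw":1}]' 40
python3 - <<'E'
import numpy as np
H=np.array([.478,.192]);p0=np.array([.5025,.1278]);r=p0-H
for k in range(1,15):
    t=k*.1;c,s=np.cos(t),np.sin(t);print(t.__round__(1),((np.array([[c,-s],[s,c]])@r-r)*1000).round())
E
```

```text
clock: 2.5
position: [0.503, 0.1278, 0.2176]
tool_rot: [3.141, -0.0, 1.929]
force: [-0.5, 0.1, 10.3]
grip_width: 0.0147
0.1 [6. 3.]
0.2 [12.  6.]
0.3 [18. 10.]
0.4 [23. 15.]
0.5 [28. 20.]
0.6 [32. 25.]
0.7 [36. 31.]
0.8 [39. 37.]
0.9 [41. 43.]
1.0 [43. 50.]
1.1 [44. 57.]
1.2 [44. 64.]
1.3 [44. 71.]
1.4 [43. 77.]
```

```bash
python3 -m jog '[{"delta_pos":[0,0,2],"spin":0,"claw":1},{"delta_pos":[6,3,2],"spin":0.1,"claw":1},{"delta_pos":[12,6,2],"spin":0.2,"claw":1},{"delta_pos":[18,10,2],"spin":0.3,"claw":1},{"delta_pos":[23,15,2],"spin":0.4,"claw":1},{"delta_pos":[28,20,2],"spin":0.5,"claw":1},{"delta_pos":[32,25,2],"spin":0.6,"claw":1},{"delta_pos":[32,25,2],"spin":0.6,"claw":1}]'
python3 - <<'E'
import numpy as np
from workcell import bot
H=np.array([.478,.192]);s=bot.observe();r=s['position'][:2]-H
print(np.linalg.norm(r),np.degrees(np.arctan2(r[1],r[0])),s['force'],s['moment'],s['qpos'].round(2))
for k in range(1,10):
    t=k*.1;c,s=np.cos(t),np.sin(t);print(t.__round__(1),((np.array([[c,-s],[s,c]])@r-r)*1000).round())
E
```

```text
clock: 3.3
position: [0.5352, 0.1521, 0.2191]
tool_rot: [-3.141, 0.0, 2.533]
force: [5.6, -3.4, -19.7]
grip_width: 0.0145
0.06974438751242143 -34.92288796568784 [  5.55399528  -3.39063067 -19.71393836] [-0.56824396 -1.26722798  0.14083333] [-0.54  0.43  0.21  1.81 -0.11  0.91  0.68]
0.1 [4. 6.]
0.2 [ 7. 12.]
0.3 [ 9. 19.]
0.4 [11. 25.]
0.5 [12. 32.]
0.6 [13. 39.]
0.7 [12. 46.]
0.8 [11. 53.]
0.9 [10. 60.]
```

```bash
python3 -m jog '[{"delta_pos":[4,6,-1],"spin":0.1,"claw":1},{"delta_pos":[7,12,-1],"spin":0.2,"claw":1},{"delta_pos":[9,19,-1],"spin":0.3,"claw":1},{"delta_pos":[11,25,-1],"spin":0.4,"claw":1},{"delta_pos":[12,32,-1],"spin":0.5,"claw":1},{"delta_pos":[12.5,39,-1],"spin":0.6,"claw":1},{"delta_pos":[12,43,-1],"spin":0.65,"claw":1},{"delta_pos":[12,43,-1],"spin":0.65,"claw":1}]'
python3 -m jog '[{"delta_pos":[0,3,0],"spin":0.04,"claw":1},{"delta_pos":[0,6,0],"spin":0.08,"claw":1},{"delta_pos":[-1,8,0],"spin":0.1,"claw":1},{"delta_pos":[-1,8,0],"spin":0.1,"claw":1}]'
```

```text
clock: 4.1
position: [0.5482, 0.1948, 0.2189]
tool_rot: [-3.141, 0.002, -3.099]
force: [6.9, -2.4, -3.2]
grip_width: 0.0146
clock: 4.5
position: [0.5478, 0.2, 0.219]
tool_rot: [-3.137, 0.002, -3.0]
force: [6.0, -13.6, -9.7]
grip_width: 0.0143
```

```bash
python3 -m jog '[{"delta_pos":[-2,4,0],"spin":0.03,"claw":1},{"delta_pos":[-2,6,0],"spin":0.03,"claw":1},{"delta_pos":[-2,6,0],"spin":0.03,"claw":1}]'
python3 - <<'E'
from h import *
print(bot.observe()['qpos'].round(2),bot.observe()['moment'])
E
```

```text
clock: 4.8
position: [0.5475, 0.2001, 0.219]
tool_rot: [-3.13, 0.003, -2.974]
force: [11.8, -28.6, -9.5]
grip_width: 0.0147
[-0.47  0.47  0.02  1.73  0.01  0.95  1.28] [-5.48688388 -2.35610036  0.13319441]
```

End stop reached: no more motion at 28 N. I'll release, lift, and head for the carrier while turning.

```bash
python3 -m jog '[{"delta_pos":[1,0,0],"spin":0,"claw":1},{"delta_pos":[1,0,0],"spin":0,"claw":0.4},{"delta_pos":[1,0,0],"spin":0,"claw":0.4},{"delta_pos":[1,0,40],"spin":0,"claw":0.4},{"delta_pos":[1,0,90],"spin":0,"claw":0.4},{"delta_pos":[-5,-40,130],"spin":-0.15,"claw":0.4},{"delta_pos":[-15,-85,130],"spin":-0.3,"claw":0.4},{"delta_pos":[-25,-130,130],"spin":-0.45,"claw":0.4}]'
python3 -m jog '[{"delta_pos":[-10,-45,0],"spin":-0.15,"claw":0.4},{"delta_pos":[-20,-90,0],"spin":-0.3,"claw":0.4},{"delta_pos":[-30,-135,0],"spin":-0.45,"claw":0.4},{"delta_pos":[-40,-180,-10],"spin":-0.6,"claw":0.4},{"delta_pos":[-50,-225,-30],"spin":-0.75,"claw":0.4},{"delta_pos":[-60,-260,-50],"spin":-0.9,"claw":0.4},{"delta_pos":[-65,-290,-80],"spin":-1.05,"claw":0.4},{"delta_pos":[-65,-300,-100],"spin":-1.2,"claw":0.4}]'
python3 - <<'E'
from h import *
o=[]
for n in('top','scene'):
    im=eyes.grab_frame(n);cv2.imwrite(f'pics/raw_{n}2.png',im)
T=cv2.imread('pics/raw_top2.png');S=cv2.imread('pics/raw_scene2.png')
f=lambda im,x,y,w,h:cv2.resize(im[y:y+h,x:x+w],(400,300),interpolation=cv2.INTER_CUBIC)
cv2.imwrite('pics/c2.png',np.vstack([np.hstack([f(T,200,165,120,90),f(T,240,200,80,60)]),np.hstack([f(S,260,165,120,90),f(S,205,130,120,90)])]))
s=bot.observe();print(s['qpos'].round(2),s['position'],s['tool_rot'],s['grip_width'],s['force'])
# carrier yaw from raw_top0
t=cv2.imread('pics/raw_top0.png')[218:268,358:408].astype(int)
E
```

```text
clock: 5.6
position: [0.5226, 0.069, 0.3509]
tool_rot: [-3.132, 0.006, 2.854]
force: [1.1, 0.1, -0.2]
grip_width: 0.0518
clock: 6.4
position: [0.4564, -0.2338, 0.2502]
tool_rot: [-3.132, 0.007, 1.65]
force: [0.4, 0.8, -0.4]
grip_width: 0.0509
[-0.03  0.36  0.5   1.89 -0.19  0.95  0.63] [ 0.45658538 -0.23187715  0.24935765] [-3.12931072  0.00547057  1.65359697] 0.05139761508147962 [0.06911071 1.07698684 1.04459159]
```

View pics/c2.png

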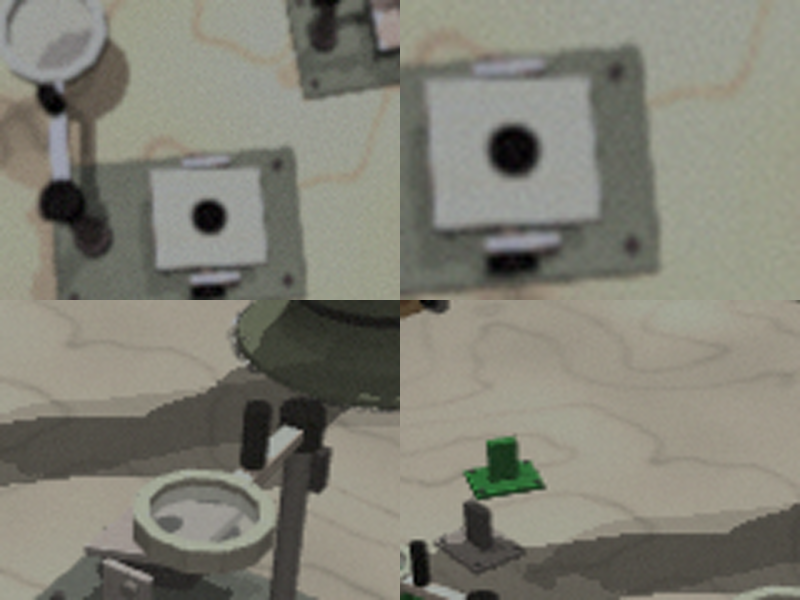

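The crop shows the magnifier swung out: bar at (60,150), pointing away from the robot, with the knob at (50,97). The face is clear, with corners at (427,82), (592,75), (600,217) and (434,228) and the window at (513,150). Next I'll fit the face and work out the carrier move.

Run:
```python
from h import *
from scipy.optimize import least_squares
T=eyes.camera_params('top')
im=cv2.imread('pics/raw_top2.png')
k=5; cr=cv2.resize(im[200:260,240:290],None,fx=k,fy=k,interpolation=cv2.INTER_CUBIC)
hsv=cv2.cvtColor(cv2.GaussianBlur(cr,(0,0),3),cv2.COLOR_BGR2GRAY)
m=(hsv>160).astype(np.uint8)
for th in(140,150,160,170):
    m=cv2.morphologyEx((hsv>th).astype(np.uint8),cv2.MORPH_OPEN,np.ones((25,25)))
    c=max(cv2.findContours(m,0,1)[0],key=cv2.contourArea);print(th,cv2.contourArea(c),cv2.minAreaRect(c))
def fit(px,cpx,lab):
    def pts(p):
        x,y,a,th=p;ex=np.array([np.cos(a)*np.cos(th),np.sin(a)*np.cos(th),np.sin(th)]);ey=np.array([-np.sin(a),np.cos(a),0])
        c=np.array([x,y,.075]);return [c+sx*.046*ex+sy*.04*ey for sx,sy in((1,-1),(-1,-1),(-1,1),(1,1))]+[c]
    f=lambda p:np.ravel([np.subtract(proj(T,q),u) for q,u in zip(pts(p),list(px)+[cpx])])
    r=least_squares(f,[.488,.092,1.67,.35]);print(lab,r.x.round(4),np.degrees(r.x[2:]),f(r.x).round(2))
q=lambda x,y:(240+(x-400)/5,200+y/5)
fit([q(427,82),q(592,75),q(600,217),q(434,228)],q(513,150),'face')
s=bot.observe();print((np.array([.445,-.2443,.06])-s['position'])*1000,s['tool_rot'])
print('hub',onz(T,200+62/400*120,165+202/300*90,.205))
```

```text
140 21429.5 ((113.06007385253906, 149.02658081054688), (141.26719665527344, 161.06881713867188), 87.30571746826172)
150 19747.5 ((112.77689361572266, 149.9578399658203), (134.51065063476562, 155.90028381347656), 87.82526397705078)Traceback (most recent call last):
  File "<stdin>", line 10, in <module>
ValueError: max() iterable argument is empty
```

Run:
```python
from h import *
from scipy.optimize import least_squares
T=eyes.camera_params('top')
def fit(px,cpx,lab):
    def pts(p):
        x,y,a,th=p;ex=np.array([np.cos(a)*np.cos(th),np.sin(a)*np.cos(th),np.sin(th)]);ey=np.array([-np.sin(a),np.cos(a),0])
        c=np.array([x,y,.075]);return [c+sx*.046*ex+sy*.04*ey for sx,sy in((1,-1),(-1,-1),(-1,1),(1,1))]+[c]
    f=lambda p:np.ravel([np.subtract(proj(T,q),u) for q,u in zip(pts(p),list(px)+[cpx])])
    r=least_squares(f,[.488,.092,1.67,.35]);print(lab,r.x.round(4),np.degrees(r.x[2:]),f(r.x).round(2))
q=lambda x,y:(240+(x-400)/5,200+y/5)
fit([q(427,82),q(592,75),q(600,217),q(434,228)],q(513,150),'face')
s=bot.observe();print((np.array([.445,-.2443,.06])-s['position'])*1000,s['tool_rot'])
print('hub',onz(T,200+62/400*120,165+202/300*90,.205))
```

```text
face [0.4869 0.0922 1.6444 0.2473] [94.21798658 14.16714597] [-0.52 -0.53 -0.22 -0.09  0.56  0.6  -0.    0.02  0.18 -0.02]
[ -11.58537627  -12.42284554 -189.35764685] [-3.12931072  0.00547057  1.65359697]
hub [0.47699563 0.19167055 0.205     ]
```

```bash
python3 -m jog '[{"delta_pos":[-6,-6,-40],"spin":-0.12,"claw":0.4},{"delta_pos":[-11.5,-12.5,-80],"spin":-0.227,"claw":0.4},{"delta_pos":[-11.5,-12.5,-120],"spin":-0.227,"claw":0.4},{"delta_pos":[-11.5,-12.5,-160],"spin":-0.227,"claw":0.4},{"delta_pos":[-11.5,-12.5,-180],"spin":-0.227,"claw":0.4},{"delta_pos":[-11.5,-12.5,-180],"spin":-0.227,"claw":0.4}]'
python3 - <<'E'
from h import *
S=eyes.grab_frame('scene');cv2.imwrite('pics/g1.png',cv2.resize(S[150:230,190:290],(600,480),interpolation=cv2.INTER_CUBIC))
s=bot.observe();print((np.array([.445,-.2443,.02])-s['position'])*1000,s['tool_rot'],s['qpos'].round(2))
E
```

```text
clock: 7.1
position: [0.4452, -0.2429, 0.0683]
tool_rot: [-3.127, 0.004, 1.432]
force: [0.4, 0.9, 1.2]
grip_width: 0.0516
[ -0.7585137   -0.69553775 -49.81592194] [-3.12907573  0.00450105  1.43062609] [ 0.1   0.63  0.39  2.03 -0.42  0.56  0.64]
```

View pics/g1.png

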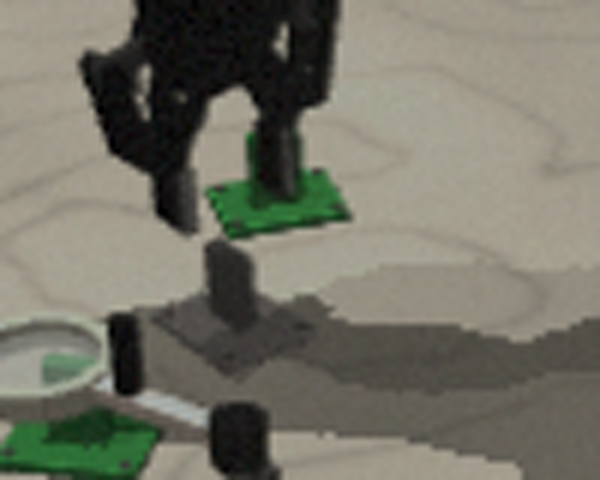

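The crop shows the fingers, tips at (180,230) and (283,195), straddling the grey fin at (230,265). Descend and grip.

```bash
python3 -m jog '[{"delta_pos":[-0.5,-1,-25],"spin":0,"claw":0.4},{"delta_pos":[-0.5,-1,-48],"spin":0,"claw":0.4},{"delta_pos":[-0.5,-1,-48],"spin":0,"claw":0.7},{"delta_pos":[-0.5,-1,-48],"spin":0,"claw":1},{"delta_pos":[-0.5,-1,-48],"spin":0,"claw":1},{"delta_pos":[-0.5,-1,-48],"spin":0,"claw":1},{"delta_pos":[-0.5,-1,-48],"spin":0,"claw":1}]' 25
python3 -m jog '[{"delta_pos":[0,0,20],"spin":0,"claw":1},{"delta_pos":[0,0,60],"spin":0,"claw":1},{"delta_pos":[0,0,100],"spin":0,"claw":1},{"delta_pos":[0,0,140],"spin":0,"claw":1},{"delta_pos":[0,0,160],"spin":0,"claw":1},{"delta_pos":[0,0,160],"spin":0,"claw":1}]'
python3 - <<'E'
from h import *
S=eyes.grab_frame('scene');T=eyes.grab_frame('top');cv2.imwrite('pics/raw_S3.png',S);cv2.imwrite('pics/raw_T3.png',T)
cv2.imwrite('pics/g2.png',cv2.resize(S[110:230,190:290],(500,600),interpolation=cv2.INTER_CUBIC))
s=bot.observe();print(s['position'],s['tool_rot'],s['qpos'].round(2),s['force'],s['moment'],s['grip_width'])
E
```

```text
clock: 7.85
position: [0.4464, -0.2449, 0.0238]
tool_rot: [-3.132, 0.005, 1.431]
force: [-2.4, 1.9, 10.6]
grip_width: 0.0115
clock: 8.45
position: [0.4478, -0.2453, 0.1877]
tool_rot: [-3.138, 0.005, 1.432]
force: [-0.6, 1.1, -0.7]
grip_width: 0.0116
[ 0.44668396 -0.24458389  0.18464265] [-3.13356642  0.00456567  1.43196861] [-0.01  0.45  0.52  1.96 -0.3   0.81  0.54] [ 0.03923757 -0.26884802 -0.77786363] [-0.04162409 -0.01558881 -0.00583855] 0.011342778966504577
```

View pics/g2.png

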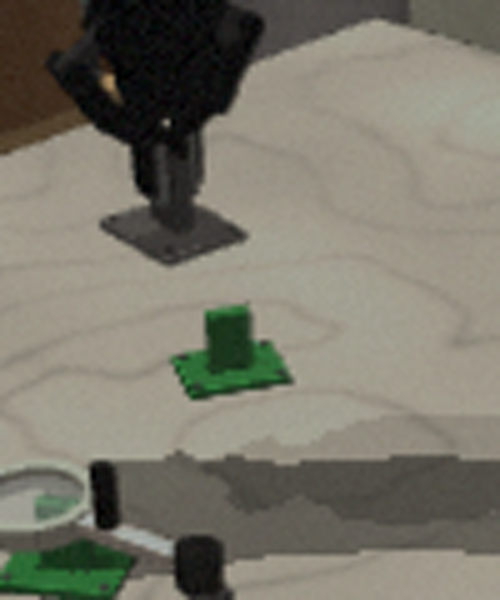

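Carrier is held and level: plate corners at crop (100,225), (247,236) and (172,265). Now the in-hand offset, and the slope from two-view corners.

Run:
```python
from h import *
T=eyes.camera_params('top');S=eyes.camera_params('scene')
q=lambda x,y:(240+(x-400)/5,200+y/5); c=lambda x,y:(268+x*.28,172+(y-300)*.3933)
for n,a,b in(('hiF',(427,82),(185,487)),('loF',(592,75),(65,473)),('loN',(600,217),(100,437)),('hiN',(434,228),(235,445))):
    p,e=tri(T,q(*a),S,c(*b));print(n,p.round(4),round(e,4))
g=lambda x,y:(190+x/5,110+y/5)
z=.1846-.0178
L,Rr,F=[onz(S,*g(*p),z) for p in((100,225),(247,236),(172,265))]
print('mid',(L+Rr)/2, L,Rr,F,np.linalg.norm(L-Rr),np.linalg.norm(F-L),np.linalg.norm(F-Rr))
# enlarged initial scene crop of stage
im=cv2.imread('pics/raw_scene0.png');cv2.imwrite('pics/st.png',cv2.resize(im[215:255,265:340],(750,400),interpolation=cv2.INTER_CUBIC))
```

```text
hiF [0.521  0.1424 0.0803] 0.0086
loF [0.5301 0.0517 0.0567] 0.0039
loN [0.4582 0.0391 0.0537] 0.0173
hiN [0.4441 0.1345 0.0815] 0.001
mid [ 0.44964261 -0.24441102  0.1668    ] [ 0.47203326 -0.28219891  0.1668    ] [ 0.42725196 -0.20662313  0.1668    ] [ 0.48117448 -0.21101248  0.1668    ] 0.08784681729733122 0.07177095272635182 0.054100872812539724
```

View pics/st.png

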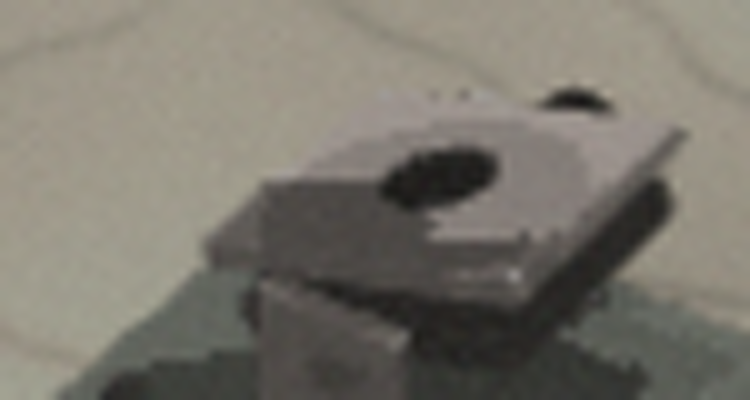

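The crop shows the upper-face corners at about (205,240), (525,272), (682,125) and (365,92), with the window at (441,177). I'll fit both views together.

Run:
```python
from h import *
from scipy.optimize import least_squares
T=eyes.camera_params('top');S=eyes.camera_params('scene')
q=lambda x,y:(240+(x-400)/5,200+y/5); g=lambda x,y:(265+x/10,215+y/10)
top=[q(427,82),q(592,75),q(600,217),q(434,228),q(513,150)]
sc=[g(525,272),g(205,240),g(365,92),g(682,125),g(441,177)]
def pts(p):
    x,y,a,th,z=p;ex=np.array([np.cos(a)*np.cos(th),np.sin(a)*np.cos(th),np.sin(th)]);ey=np.array([-np.sin(a),np.cos(a),0])
    c=np.array([x,y,z]);return [c+sx*.046*ex+sy*.04*ey for sx,sy in((1,-1),(-1,-1),(-1,1),(1,1))]+[c]
f=lambda p:np.ravel([np.subtract(proj(C,Q),u) for C,U in((T,top),(S,sc)) for Q,u in zip(pts(p),U)])
r=least_squares(f,[.488,.092,1.67,.3,.075],loss='soft_l1',f_scale=.5);print(r.x.round(4),np.degrees(r.x[2:4]),f(r.x).reshape(-1,2).round(1).tolist())
J=r.jac;print(np.sqrt(np.diag(np.linalg.inv(J.T@J)))*.5)
```

```text
[0.4872 0.0923 1.663  0.2944 0.0735] [95.28443585 16.86945014] [[-0.6, -0.4], [-0.8, -0.2], [0.6, 0.4], [0.5, 0.2], [0.2, -0.0], [-0.8, 0.8], [-0.1, 0.0], [1.2, -0.3], [0.0, -0.7], [0.2, 0.2]]
[0.00060547 0.00066855 0.01397093 0.02420786 0.00109728]
```

Fit: C=(0.487,0.092), yaw 95.3°, slope about 17°. Next I'll carry the carrier over the stage, starting slightly up-slope so I can roll it about its upper edge.

```bash
python3 -m jog '[{"delta_pos":[5,40,0],"spin":0.03,"claw":1},{"delta_pos":[10,85,0],"spin":0.06,"claw":1},{"delta_pos":[15,130,0],"spin":0.09,"claw":1},{"delta_pos":[20,175,0],"spin":0.12,"claw":1},{"delta_pos":[25,220,0],"spin":0.15,"claw":1},{"delta_pos":[30,265,0],"spin":0.18,"claw":1},{"delta_pos":[35,305,0],"spin":0.21,"claw":1},{"delta_pos":[40,340,0],"spin":0.232,"claw":1}]' 20
python3 -m jog '[{"delta_pos":[0,0,-20],"spin":0,"claw":1},{"delta_pos":[0,0,-40],"spin":0,"claw":1},{"delta_pos":[0,0,-40],"spin":0,"claw":1},{"delta_pos":[0,0,-40],"spin":0,"claw":1}]'
python3 - <<'E'
from h import *
s=bot.observe();print((np.array([.4869,.0953,.1105])-s['position'])*1000,1.663-s['tool_rot'][2],s['tool_rot'],s['qpos'].round(2),s['force'],s['moment'])
S=eyes.grab_frame('scene');cv2.imwrite('pics/p1.png',cv2.resize(S[170:260,260:360],(700,600),interpolation=cv2.INTER_CUBIC))
E
```

```text
clock: 9.35
position: [0.486, 0.0976, 0.1839]
tool_rot: [-3.132, 0.005, 1.667]
force: [0.9, 0.5, -1.1]
grip_width: 0.0113
clock: 9.75
position: [0.4857, 0.0971, 0.1438]
tool_rot: [-3.131, 0.005, 1.666]
force: [0.5, 0.4, -0.5]
grip_width: 0.0115
[  1.20057617  -1.78360579 -33.26799387] -0.0028985050625973674 [-3.13074122  0.0053589   1.66589851] [-0.62  0.48  0.4   2.02 -0.28  0.7   0.05] [ 0.53396288  0.37239282 -0.52528303] [ 0.05379801 -0.05806428  0.00293718]
```

View pics/p1.png

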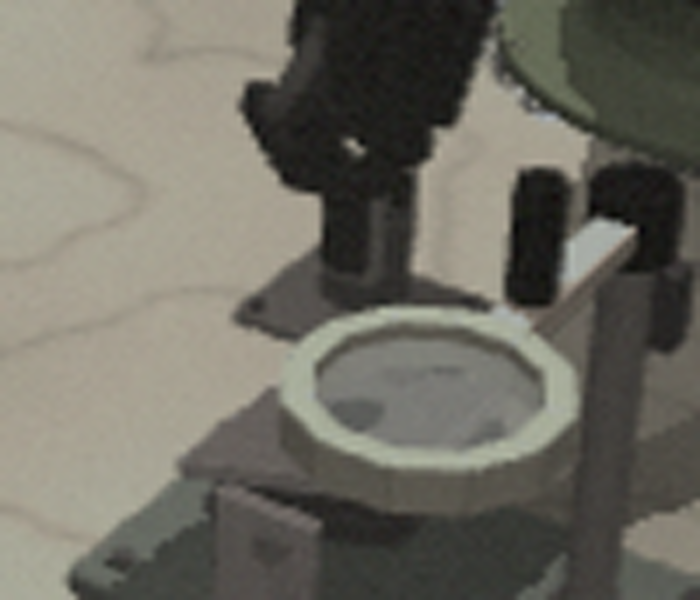

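The scene crop shows the carrier at (340,300) above the face at (250,440), seen past the swung-out lens. Lower and feel for contact.

```bash
python3 -m jog '[{"delta_pos":[1,-2,-10],"spin":0,"claw":1},{"delta_pos":[1,-2,-20],"spin":0,"claw":1},{"delta_pos":[1,-2,-29],"spin":0,"claw":1},{"delta_pos":[1,-2,-29],"spin":0,"claw":1},{"delta_pos":[1,-2,-29],"spin":0,"claw":1}]'
python3 -m jog '[{"delta_pos":[0,0,-1],"spin":0,"claw":1},{"delta_pos":[0,0,-2],"spin":0,"claw":1},{"delta_pos":[0,0,-2],"spin":0,"claw":1}]'
python3 -m jog '[{"delta_pos":[0,0,-1],"spin":0,"claw":1},{"delta_pos":[0,0,-2],"spin":0,"claw":1},{"delta_pos":[0,0,-2],"spin":0,"claw":1}]'
python3 -m jog '[{"delta_pos":[0,0,-1],"spin":0,"claw":1},{"delta_pos":[0,0,-2],"spin":0,"claw":1},{"delta_pos":[0,0,-2],"spin":0,"claw":1}]'
```

```text
clock: 10.3
position: [0.487, 0.095, 0.1151]
tool_rot: [-3.131, 0.005, 1.666]
force: [-0.3, -0.4, -0.7]
grip_width: 0.0115
clock: 10.6
position: [0.487, 0.0951, 0.1132]
tool_rot: [-3.132, 0.005, 1.666]
force: [0.2, 0.1, -1.0]
grip_width: 0.0112
clock: 10.9
position: [0.487, 0.0951, 0.111]
tool_rot: [-3.131, 0.005, 1.666]
force: [-0.0, 0.1, -0.8]
grip_width: 0.0116
clock: 11.2
position: [0.487, 0.0952, 0.109]
tool_rot: [-3.132, 0.005, 1.666]
force: [0.2, -0.3, 0.3]
grip_width: 0.0118
```

```bash
python3 -m jog '[{"delta_pos":[0,0,-2],"spin":0,"claw":1},{"delta_pos":[0,-2,-3.5],"spin":0,"claw":1},{"delta_pos":[0.3,-4,-5],"spin":0,"claw":1},{"delta_pos":[0.5,-6,-6.5],"spin":0,"claw":1},{"delta_pos":[0.6,-7,-7.5],"spin":0,"claw":1},{"delta_pos":[0.6,-7,-7.5],"spin":0,"claw":1}]'
python3 -c "
from workcell import bot
s=bot.observe();print(s['force'].round(2),s['moment'].round(3))"
python3 -m jog '[{"delta_pos":[0.2,-2,-1.5],"spin":0,"claw":1},{"delta_pos":[0.4,-4,-3],"spin":0,"claw":1},{"delta_pos":[0.4,-4,-3],"spin":0,"claw":1}]'
python3 -c "
from workcell import bot
s=bot.observe();print(s['force'].round(2),s['moment'].round(3))"
```

```text
clock: 11.8
position: [0.488, 0.0879, 0.1016]
tool_rot: [-3.132, 0.005, 1.665]
force: [0.4, -1.0, 7.0]
grip_width: 0.0114
[ 0.37 -1.03  6.96] [ 0.031 -0.213 -0.046]
clock: 12.1
position: [0.4888, 0.0836, 0.0986]
tool_rot: [-3.133, 0.005, 1.665]
force: [0.9, -1.3, 5.9]
grip_width: 0.0119
[ 0.87 -1.31  5.85] [-0.023 -0.207 -0.047]
```

```bash
python3 -m jog '[{"delta_pos":[0,-1.5,-1],"spin":0,"claw":1},{"delta_pos":[0,-3.5,-2],"spin":0,"claw":1},{"delta_pos":[0,-3.5,-2],"spin":0,"claw":1}]'
python3 -c "
from workcell import bot
s=bot.observe();print(s['force'].round(2),s['moment'].round(3))"
python3 -m jog '[{"delta_pos":[0,0,-1],"spin":0,"claw":1},{"delta_pos":[0,0,-1],"spin":0,"claw":1}]'
python3 -c "
from workcell import bot
s=bot.observe();print(s['force'].round(2),s['moment'].round(3))"
python3 - <<'E'
from h import *
S=eyes.grab_frame('scene');T=eyes.grab_frame('top')
cv2.imwrite('pics/f1.png',np.hstack([cv2.resize(S[190:260,270:340],(400,400),interpolation=cv2.INTER_CUBIC),cv2.resize(T[190:260,225:295],(400,400),interpolation=cv2.INTER_CUBIC)]))
E
```

```text
clock: 12.4
position: [0.4893, 0.0799, 0.0968]
tool_rot: [-3.134, 0.005, 1.664]
force: [0.6, -0.7, 4.8]
grip_width: 0.0115
[ 0.58 -0.7   4.79] [ 0.095 -0.199 -0.031]
clock: 12.6
position: [0.4895, 0.0796, 0.0959]
tool_rot: [-3.134, 0.005, 1.664]
force: [-0.7, -1.1, 7.4]
grip_width: 0.0115
[-0.73 -1.08  7.42] [0.136 0.069 0.03 ]
```

View pics/f1.png

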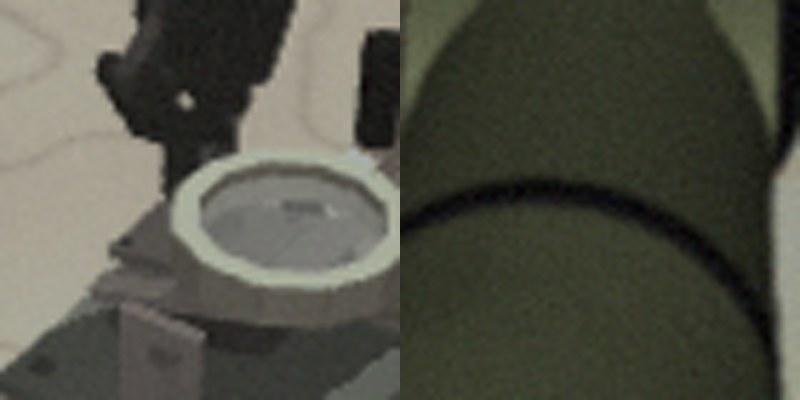

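Run:
```python
from h import *
S=eyes.camera_params('scene')
p=bot.observe()['position'];piv=p+[0,0,.019]
a=1.6645
def corner(th,sx,sy,h,yoff=0):
    u=np.array([np.cos(a),np.sin(a),0]);ex=u*np.cos(th)+[0,0,np.sin(th)];n=-u*np.sin(th)+np.array([0,0,np.cos(th)]);ey=np.array([-np.sin(a),np.cos(a),0])
    return piv-n*.042+sx*.035*ex+sy*.028*ey+n*h
f=lambda P:((proj(S,P)[0]-270)*400/70,(proj(S,P)[1]-190)*400/70)
for d in(0,5,10,14,17,20):
    print(d,'loF top',np.round(f(corner(np.radians(d),-1,-1,.006))),'bot',np.round(f(corner(np.radians(d),-1,-1,0))))
u=np.array([np.cos(1.663),np.sin(1.663),0]);th=.2944;ex=u*np.cos(th)+[0,0,np.sin(th)];ey=np.array([-np.sin(1.663),np.cos(1.663),0]);C=np.array([.4872,.0923,.0735])
for dz in(0,.003):print('face loF',np.round(f(C-.046*ex-.04*ey-[0,0,dz])), 'hiF',np.round(f(C+.046*ex-.04*ey-[0,0,dz])))
```

```text
0 loF top [ 95. 230.] bot [ 95. 241.]
5 loF top [101. 238.] bot [102. 250.]
10 loF top [108. 246.] bot [110. 258.]
14 loF top [114. 252.] bot [116. 264.]
17 loF top [118. 256.] bot [121. 268.]
20 loF top [123. 260.] bot [126. 272.]
face loF [ 88. 280.] hiF [267. 303.]
face loF [ 88. 286.] hiF [267. 309.]
```

Run:
```python
from h import *
S=np.mean([eyes.grab_frame('scene').astype(float) for _ in range(4)],0).astype(np.uint8)
cv2.imwrite('pics/f2.png',cv2.resize(cv2.convertScaleAbs(S[220:250,280:320],alpha=1.7),(800,600),interpolation=cv2.INTER_CUBIC))
```

```text
(no output)
```

View pics/f2.png

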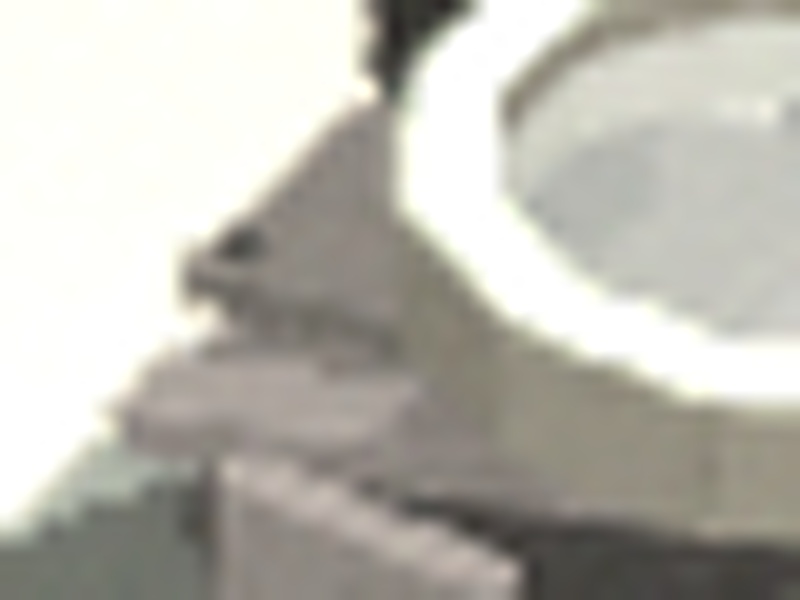

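The enlarged crop shows the carrier's low corner at (190,270), with its edge falling at about 0.27. The face edge, from its corner at (115,415), falls at about 0.15–0.19. A shadowed gap between them puts the carrier at only about 10–12°, so it is not yet flush. I'll lift a little, go back up-slope, press more firmly and drag down-slope so it rolls further.

```bash
python3 -m jog '[{"delta_pos":[-0.5,0,5],"spin":0,"claw":1},{"delta_pos":[-1.5,7,6],"spin":0,"claw":1},{"delta_pos":[-1.8,7,6],"spin":0,"claw":1},{"delta_pos":[-1.8,7,3],"spin":0,"claw":1},{"delta_pos":[-1.8,7,0],"spin":0,"claw":1},{"delta_pos":[-1.8,7,0],"spin":0,"claw":1}]'
python3 -c "
from workcell import bot
s=bot.observe();print(s['force'].round(2),s['moment'].round(3))"
python3 -m jog '[{"delta_pos":[0.2,-2,-1.3],"spin":0,"claw":1},{"delta_pos":[0.4,-4,-2.5],"spin":0,"claw":1},{"delta_pos":[0.5,-6,-3.5],"spin":0,"claw":1},{"delta_pos":[0.6,-7,-4],"spin":0,"claw":1},{"delta_pos":[0.6,-7,-4],"spin":0,"claw":1}]'
python3 - <<'E'
from h import *
s=bot.observe();print(s['force'].round(2),s['moment'].round(3))
S=np.mean([eyes.grab_frame('scene').astype(float) for _ in range(4)],0).astype(np.uint8)
cv2.imwrite('pics/f3.png',cv2.resize(cv2.convertScaleAbs(S[220:250,280:320],alpha=1.7),(800,600),interpolation=cv2.INTER_CUBIC))
cv2.imwrite('pics/raw_f3.png',S)
E
```

```text
clock: 13.5
position: [0.4879, 0.0864, 0.0957]
tool_rot: [-3.135, 0.005, 1.664]
force: [0.1, -1.6, 7.7]
grip_width: 0.0113
[ 0.12 -1.55  7.7 ] [-0.012 -0.012 -0.017]
clock: 14.0
position: [0.4889, 0.0793, 0.0916]
tool_rot: [-3.136, 0.005, 1.664]
force: [0.1, 0.1, 7.2]
grip_width: 0.0117
[0.14 0.12 7.22] [ 0.154 -0.304 -0.083]
```

Run:
```python
from h import *
S=cv2.cvtColor(cv2.imread('pics/raw_f3.png'),cv2.COLOR_BGR2GRAY)
print(S[228:246,283:302])
C=eyes.camera_params('scene')
p=bot.observe()['position'];piv=p+[0,0,.019];a=1.6645
u=np.array([np.cos(a),np.sin(a),0]);ey=np.array([-np.sin(a),np.cos(a),0])
for d in(8,11,14,17,20):
    th=np.radians(d);ex=u*np.cos(th)+[0,0,np.sin(th)];n=-u*np.sin(th)+np.array([0,0,np.cos(th)])
    f=lambda sx,sy,h:np.round(proj(C,piv-n*.042+sx*.035*ex+sy*.028*ey+n*h),1)
    print(d,'loF top',f(-1,-1,.006),'bot',f(-1,-1,0),'bot mid',f(-.4,-1,0))
```

```text
[[162 163 163 163 162 163 162 164 163 164 163 163 161 161 159 153 120 153
  171]
 [162 163 164 163 162 163 163 162 163 163 163 162 162 163 152 102  98 153
  171]
 [162 163 163 163 162 163 163 164 160 161 163 163 159 133 104  80  90 135
  170]
 [163 163 164 163 162 161 162 162 163 163 162 154 107  85  80  79  80  95
  136]
 [163 164 164 162 163 163 163 164 163 161 156 118  81  78  77  78  78  79
   90]
 [164 164 163 164 164 163 163 163 163 156 120  83  79  79  79  78  78  76
   76]
 [163 163 164 164 162 161 163 163 156 109  57  58  80  80  80  81  78  73
   75]
 [164 163 163 163 163 165 163 157 115  68  53  62  79  79  79  78  78  75
   74]
 [163 164 163 164 163 162 154  97  72  72  72  77  79  80  81  77  76  76
   73]
 [165 164 164 164 157 126 116  95  70  67  65  65  65  66  65  65  66  72
   75]
 [165 164 165 157 113 101  99  97  94  93  81  84  73  69  65  65  66  66
   70]
 [165 164 158 129  99  98  97 100  97  97  95  96  96  94  94  94  91  75
   67]
 [165 159 125  95  98 101 102  99  97  97  98  96  97  97  98  98  93  77
   75]
 [166 161 129  81  83  82  83  80  80  90  93  96 100 100 101  92  86  76
   76]
 [158 122 107  89  84  79  80  78  81  88  86  82  83  82  80  78  82  80
   78]
 [123 110 103 101 100  86  89  69 108 104 103 103  81  73  80  79  80  77
   78]
 [108 103  96  72  73  68  56  56  87  96 110 106 103 107  85  60  68  70
   81]
 [100  71  70  67  67  64  53  52  83  82  85  97 107 106 101  97  78  51
   44]]
8 loF top [288.4 233.7] bot [288.7 235.8] bot mid [295.7 237.7]
11 loF top [289.1 234.5] bot [289.5 236.6] bot mid [296.5 238.2]
14 loF top [289.9 235.3] bot [290.3 237.4] bot mid [297.3 238.6]
17 loF top [290.7 236. ] bot [291.2 238.1] bot mid [298.1 238.9]
20 loF top [291.4 236.7] bot [292.1 238.8] bot mid [298.9 239.3]
```

View pics/f3.png

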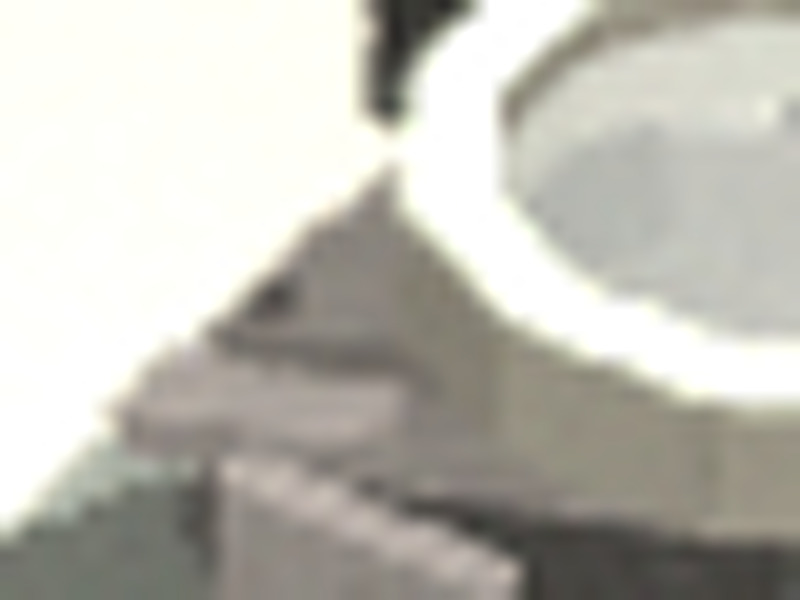

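The carrier edge now lies on the face. The shadow gap is gone, its bottom edge runs (215,345)→(400,375), parallel to the face edge, and its corner matches the 17° prediction within 0.4 px. Next I'll check the centring from the corner offset in this crop.

Run:
```python
from h import *
C=eyes.camera_params('scene')
u=np.array([np.cos(1.663),np.sin(1.663),0]);ey=np.array([-np.sin(1.663),np.cos(1.663),0])
for d in(15,17,19):
    th=np.radians(d);ex=u*np.cos(th)+[0,0,np.sin(th)];n=-u*np.sin(th)+np.array([0,0,np.cos(th)])
    c=np.array([.4872,.0923,.075])-n*.004
    def hit(x,y):
        o,r=ray(C,280+x/20,220+y/20);P=o+r*((c-o)@n)/(r@n);return np.array([(P-c)@ex,(P-c)@ey])*1000
    print(d,'carrier',hit(215,346).round(1),'face',hit(115,413).round(1),'diff',(hit(215,346)-hit(115,413)).round(1),'want 11,12')
    p=bot.observe()['position'];o=p+[0,0,.019]-n*.042;print('  kinematic offset from C',((o-c)@ex*1000).round(1),((o-c)@ey*1000).round(1),((o-c)@n*1000).round(1))
```

```text
15 carrier [-38.8 -27.4] face [-41.9 -44.9] diff [ 3.1 17.6] want 11,12
  kinematic offset from C -3.5 -0.5 -0.2
17 carrier [-40.7 -25.3] face [-44.  -42.8] diff [ 3.3 17.5] want 11,12
  kinematic offset from C -2.1 -0.5 -0.1
19 carrier [-42.9 -23.1] face [-46.3 -40.4] diff [ 3.4 17.3] want 11,12
  kinematic offset from C -0.8 -0.5 -0.0
```

Run:
```python
from h import *
C=eyes.camera_params('scene')
u=np.array([np.cos(1.663),np.sin(1.663),0]);ey=np.array([-np.sin(1.663),np.cos(1.663),0])
S=cv2.cvtColor(cv2.imread('pics/raw_f3.png'),cv2.COLOR_BGR2GRAY).astype(float)
# measured low-end outline: column of mid crossing
for r in range(228,242):
    row=S[r,280:310];i=np.argmax(row<130);print(r,round(280+i-1+(row[i-1]-130)/(row[i-1]-row[i]),1),end=' | ')
print()
for d in(15,17,19):
    th=np.radians(d);ex=u*np.cos(th)+[0,0,np.sin(th)];n=-u*np.sin(th)+np.array([0,0,np.cos(th)])
    c=np.array([.4872,.0923,.075])-n*.004
    P=lambda x,y,z:np.array(proj(C,c+(x*ex+y*ey+z*n)/1000)).round(1)
    print(d,'face loF',P(-46,-40,0),'loEdge mid',P(-46,-20,0),'farEdge',P(-30,-40,0),P(-20,-40,0))
    for dx,dy in((0,0),(-4,0),(0,4)):
        print('   car',dx,dy,'topC',P(-35+dx,-28+dy,6),'top end',P(-35+dx,-15+dy,6),'botC',P(-35+dx,-28+dy,0),'bot edge',P(-20+dx,-28+dy,0))
```

```text
228 298.7 | 229 297.4 | 230 296.1 | 231 294.5 | 232 293.7 | 233 292.7 | 234 291.6 | 235 290.6 | 236 289.4 | 237 287.9 | 238 286.6 | 239 286.0 | 240 284.9 | 241 285.0 | 
15 face loF [285.6 239.4] loEdge mid [290.1 235.5] farEdge [290.8 240.3] [294.1 240.8]
   car 0 0 topC [291.4 235.5] top end [294.3 233. ] botC [291.9 237.6] bot edge [296.8 238.4]
   car -4 0 topC [290.1 235.3] top end [293.  232.8] botC [290.5 237.4] bot edge [295.5 238.2]
   car 0 4 topC [292.3 234.7] top end [295.1 232.2] botC [292.7 236.8] bot edge [297.7 237.6]
17 face loF [285.7 240. ] loEdge mid [290.3 236.1] farEdge [290.9 240.7] [294.2 241.1]
   car 0 0 topC [291.4 235.9] top end [294.3 233.4] botC [292.  238.1] bot edge [296.9 238.6]
   car -4 0 topC [290.2 235.8] top end [293.1 233.3] botC [290.7 237.9] bot edge [295.6 238.5]
   car 0 4 topC [292.3 235.2] top end [295.2 232.6] botC [292.9 237.3] bot edge [297.8 237.8]
19 face loF [285.9 240.6] loEdge mid [290.5 236.6] farEdge [291.1 241. ] [294.3 241.3]
   car 0 0 topC [291.5 236.4] top end [294.4 233.8] botC [292.2 238.5] bot edge [297.  238.9]
   car -4 0 topC [290.3 236.3] top end [293.2 233.7] botC [290.9 238.4] bot edge [295.7 238.8]
   car 0 4 topC [292.4 235.6] top end [295.3 233. ] botC [293.1 237.7] bot edge [297.9 238.1]
```

Image and kinematics agree that the carrier sits about 2 mm down-slope, with the cross offset within about 1 mm. I'll lift off along the normal, shift up-slope 2 mm, and press again a bit more lightly.

```bash
python3 -m jog '[{"delta_pos":[0.1,-1,3.5],"spin":0,"claw":1},{"delta_pos":[0.2,-2,6.7],"spin":0,"claw":1},{"delta_pos":[0,0,7.6],"spin":0,"claw":1},{"delta_pos":[0,0,7.3],"spin":0,"claw":1},{"delta_pos":[-0.1,0.7,4.5],"spin":0,"claw":1},{"delta_pos":[-0.2,1.6,1.5],"spin":0,"claw":1},{"delta_pos":[-0.2,1.6,1.5],"spin":0,"claw":1},{"delta_pos":[-0.2,1.6,1.5],"spin":0,"claw":1}]'
python3 - <<'E'
from h import *
s=bot.observe();print(s['position'],s['force'].round(2),s['moment'].round(3),s['grip_width'])
S=np.mean([eyes.grab_frame('scene').astype(float) for _ in range(4)],0).astype(np.uint8)
S=cv2.cvtColor(S,cv2.COLOR_BGR2GRAY);cv2.imwrite('pics/raw_f4.png',S)
print(S[230:243,284:303])
print(bot.observe()['force'])
p=s['position']
u=np.array([np.cos(1.663),np.sin(1.663),0]);ey=np.array([-np.sin(1.663),np.cos(1.663),0])
th=np.radians(17);ex=u*np.cos(th)+[0,0,np.sin(th)];n=-u*np.sin(th)+np.array([0,0,np.cos(th)])
o=p+[0,0,.019]-n*.042-np.array([.4872,.0923,.075]);print((np.array([o@ex,o@ey,o@n])*1000).round(2))
E
```

```text
clock: 15.0
position: [0.4887, 0.0808, 0.0931]
tool_rot: [-3.136, 0.005, 1.663]
force: [-1.5, -0.6, 5.0]
grip_width: 0.0115
[0.48871878 0.08081734 0.09310828] [-1.51 -0.63  4.96] [0.03  0.141 0.023] 0.011539466060495428
[[163 163 163 162 163 162 162 163 162 163 163 158 127  87  80  90 137 171
  170]
 [164 162 162 163 163 163 163 163 164 163 154 109  97  78  77  78  92 136
  171]
 [164 163 164 164 163 162 163 163 162 156 122  82  79  76  76  77  79  92
  135]
 [162 163 163 163 163 163 163 163 157 113  72  80  81  79  79  79  75  74
   92]
 [164 163 163 163 163 164 156 125 106  53  50  63  79  79  79  79  74  76
   74]
 [164 162 163 162 164 157 119  94  81  65  66  77  78  77  78  80  76  75
   75]
 [162 164 163 163 159 128  99  80  66  63  66  73  75  79  78  80  74  75
   73]
 [163 163 163 159 129 100  97  80  67  67  65  64  65  66  67  66  70  74
   76]
 [165 164 160 127 101  97  96  95  93  94  94  93  81  84  74  65  66  72
   75]
 [165 158 126 100  98  99  98  98  97  96  98  97  96  95  95  95  91  75
   77]
 [158 122  87  91  93  97 100 100 100  95  95  96  97  96  97  95  78  78
   75]
 [161 130  80  81  83  83  82  79  81  82  88  92  90  97 100  97  74  74
   75]
 [121 107  86  85  83  83  78  81  87  83  79  81  80  80  79  78  75  76
   80]]
[-0.79376172 -1.31611651  4.78778899]
[-0.22 -0.46 -3.13]
```

Net force is about 5.6 N along the face normal, so the spring sinks about 2.8 mm. Kinematics give 3.1 mm, with offsets of -0.2 and -0.5 mm. I'm handing in.

```bash
python3 -c "
from workcell import bot
print(bot.job_done()); s=bot.observe(); print(s['clock'],s['position'],s['force'],s['grip_width'])"
```

```text
the job is handed in; nothing more can be done
None
the job is handed in; nothing more can be done
```

I handed the job in at about 15 s of robot time, with the gripper still holding the carrier flush on the sprung face.

- **Magnifier:** I swung the larger stand's arm by its knob to its end stop. It stopped moving while I pushed with about 28 N, and a picture afterwards showed the arm clear of the stage. I did not look at it again after that.
- **Carrier:** I gripped the grey one by its fin and rolled it about its upper edge against the face until flush. The first try reached only about 10–12°, with a visible gap. A firmer second press closed the gap, and its edge then ran parallel to the face edge.
- **Final press:** I lifted it off, moved it 2 mm up the slope and pressed again. Force along the face normal was about 5.6 N, which should sink the spring about 2.8 mm; the arm position gave 3.1 mm. The arm position also puts the carrier within 0.5 mm of centre.

**Less certain:**
- The slope (about 17°) and stage yaw (95.3°) come from camera fits good to about 1.5° and 1°.
- The first centring reading, from single corners, put it about 7 mm down-slope and 5 mm sideways. A finer edge reading and the arm position both said about 2 mm down-slope, so I corrected by that.
- The edge reading also hinted at up to 2 mm sideways, which I left.
- The sideways moment at the wrist was noisy, and the interface cannot correct the tool's 0.3° lean.

The jar, block and weight were not approached.

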